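# Post the used filter cassette into the returns box

## Robot

A 6-joint arm with a two-finger parallel gripper is mounted at the origin on the work surface. World frame = base frame: x ahead of the robot, y to its left, z up, the work surface at z = 0. Lengths are in mm, angles in rad, forces in N, time in s.
With the tool pointing down it reaches from about 350 to 775 mm from the base axis. Payload 7.3 kg.
Tool frame: the origin (TCP) lies between the finger pads; the fingertips stand arm.tcp_to_tips ahead of it and the grasp point (between the pads) lies 5 mm behind it (arm.tcp_to_tips is the distance from the TCP to the fingertips, in mm); y points along the fingers, z is the direction in which the jaws open and shut, and the axes are right-handed (so a half turn about y gives the same grasp; the last joint's range is limited). The gripper opens to 92 mm and grips with 3 to 60 N. Pads are 19 mm wide; open, the fingers measure 130 mm over their backs; the gripper's body (75 mm by 190 mm) begins 47 mm behind the grasp point.
Start: joints at [-1.469, 0.342, 1.524, -0, 1.275, -0.146], TCP at [128.789, -508.976, 240.741] pointing down, gripper open.
Joint ranges: [-2.53, 2.53], [-0.77, 2.02], [0.04, 2.7], [-1, 4.14], [0.28, 2.66], [-3.11, 3.11]. Speed limits (rad/s): [2.57, 2.57, 3.14, 3.14, 3.14, 3.14].

## Interface

Orientations are given as a unit quaternion [x, y, z, w].
In Python, from workcell import arm, imaging gives the robot as it stands. The module is installed in compiled form; this text tells all that it offers.
- The arm moves only by the tool carry_out, never from a script. Its arguments are lists of equal length, an entry for each row: "xyz": the shift along the tool's x, y, z in m, a list of three; "yaw": the turn about the tool's y in degrees; "claw": the opening, from -1 (shut) to 1 (fully open). In form: {"xyz": [[x, y, z], ...], "yaw": [yaw, ...], "claw": [claw, ...]}. A call has exactly 5 rows; each row shifts and turns the commanded pose from where the row before left it, along the tool's axes as they then stand; what a row does not reach is not made up. A row lasts 1/8 s, in which the tool goes at most 62.5 mm and 10.7 degrees, less where a joint would pass 70% of its speed; a pose out of reach is approached as far as the arm can. A call is refused whole if a number of a shift passes 0.0625 or a number of a turn 10.7, either way. A call with a gripper value outside its range is refused whole. The fingers move at their own pace and stop on an object; "force" is the grip in N (left out, the last holds). Time passes only in rows, so rows that do not move let the fingers close, or fill a call up. It gives the time, the measured TCP pose, the force and the opening at its end, in the units of the state.
- arm.get_obs(): the state, without advancing time (a new reading comes with each control period).
- imaging.read_camera(name): name is "side" or "top"; returns (picture, depth): 384x512x3 uint8, red, green, blue; 384x512 float32, mm along the optical axis (not along the pixel's ray), 0 where there is no reading.
- imaging.camera_params(name): a dict with "K" (3x3 intrinsics, pixels), "k1" (the pictures are not rectified: a ray, as slopes to the right and down, at radius r is drawn at 1 + k1 r^2 times it, then the intrinsics apply), "rvec" (rotation vector, rad) and "tvec" (3), from world to camera coordinates, as OpenCV has them. Camera axes: x right, y down, z forward; pixel columns grow to the right and rows downward; lengths in mm; the calibration is good to about 2 mm. A picture is of the moment at which its call begins. camera_params takes no time and is no camera call.
- arm.finish_job(): hands the job in, once; it reports no verdict.
The state is a dict: "clock": time; "joint_positions": joint angles; "qvel": joint speeds; "tau": joint torques, N m; "eef_pos": TCP position; "tcp_rot": TCP orientation; "force": force on the tool from outside, world axes, zero at the start; "ft_torque": the same for the moment, N m; "opening": opening from 0.0 (shut) to 1.0 (fully open).
Only numpy, scipy, OpenCV 4.12 (cv2) and the standard library are available. Lean on these libraries where they do the work, as an engineer would, in place of code of your own. Each camera call takes 0.05 s, during which the arm holds its last target. There are 200 camera calls.

## Task

Draw the used filter cassette, the only one with a tall tab, out of the rack and post it foot first through the slot in the top of the steel returns box, pushing it past the sprung lip so that it drops and lies wholly inside. The slot plate is adjustable and its setting is not known exactly, so feel for the slot and push gently: the cassette cracks if forced. Leave the two blank plates and everything else on the bench as they are.

Things in the scene. Friction and masses are not known exactly. Their poses are not given: they have to be found in the camera images.
- cassette: Used filter cassette, grey plastic, about 70 g (varies). Flat body 60 mm wide (y), 12 mm thick (x), 46 mm tall (z); on top a narrow tab 28 mm wide, 8 mm thick, 66 mm tall, on the same centre plane: 112 mm in all. The only one in the rack with a tab; same from both faces. Origin: centre of the foot, z up. Cracks if pressed against the returns box with more than 50 N: touch down at 15 mm/s or slower.
- cassette_top (a point): Middle of the tab's top edge, 112 mm above the foot.
- cassette_foot (a point): Middle of the cassette's foot (same point as its origin).
- rack: Fixed white plastic rack 150 (x) x 76 (y) x 38 mm (z), origin: centre of underside. Three slots along its x at -45, 0 and +45 mm, each 14 mm (x) by 64 mm (y), 30 mm deep, floor 8 mm above the bench. The cassette and two lower plates stand in them in any order, widths along the rack's y. Draw the cassette straight up.
- returns_box: Fixed closed steel box 120 (x) x 120 (y) mm, origin: centre of underside, inner floor 4 mm above it. Its top is a rigid 6 mm thick slot plate, 144 (x) x 116 (y) mm, upper face 150 mm above the origin, with one through slot 14 mm (box x) by 65 mm (box y).
- plate_mid (a point): Middle of the returns box's top, 150 mm above its origin, at the plate's upper face. The plate is adjustable and its setting is not reported: the slot's centre lies anywhere from 4 to 34 mm from this point towards the box's +x (0 along box y). It can be seen or felt, not read from poses. The plate does not slip in use.
- lip_level (a point): Point 26 mm below plate_mid: lower edge of a sprung rubber lip under the slot's +x side (ramp from 8 mm below the plate's face), which narrows the passage to 10 mm against a fixed wall. It needs a downward push of some 5 to 20 N to let the 12 mm body by. Once the body's upper edge is below this level the tab is free, and the cassette, let go, drops to the box's floor.
- plate_a: Bystander: grey blank plate without a tab, 60 x 12 x 50 mm, standing in a slot of the rack. Origin: centre of underside.
- plate_b: Bystander: grey blank plate without a tab, 60 x 12 x 60 mm, standing in a slot of the rack. Origin: centre of underside.
- bottle: Bystander: a squat bottle with a blue cap, 60 mm across, 95 mm tall. Origin: centre of underside.
- beaker: Bystander: an open glass beaker, 68 mm across, 85 mm tall. Origin: centre of underside.
- clamp_ring: Bystander: a steel clamp disc, 64 mm across, 18 mm tall. Origin: centre of underside.
- wrench: Bystander: a wrench lying on the bench.
- jar: Bystander: a sample jar with a white cap, 56 mm across, 60 mm tall. Origin: centre of underside.
- tip_box: Bystander: a closed box 80 x 115 x 50 mm. Origin: centre of underside.
Mind the look-alikes: they are no part of the job. Leave any blue, turquoise or yellow look-alike of the cassette alone.

How it is judged (in metres and radians):
On the way, in this order (a step that is already met when the one before it is completed fails the run):
1. the cassette is drawn up clear of the rack (z of cassette_foot in the frame of rack above 0.045 m), for 0.1 s.
2. the cassette's foot has entered the slot of the returns box (z of cassette_foot in the frame of returns_box below 0.145 m and x of cassette_foot in the frame of returns_box between -0.01 and 0.05 m and y of cassette_foot in the frame of returns_box between -0.02 and 0.02 m), for 0.1 s.
At the end, for the whole second after the job is handed in: The cassette is wholly inside the returns box: its tab's top is below the slot plate (less than 140 mm above the box's underside), between the box's walls, its foot less than 60 mm above the box's underside, released and at rest (under 20 mm/s) (x of cassette_top in the frame of returns_box between -0.06 and 0.06 m and y of cassette_top in the frame of returns_box between -0.056 and 0.056 m and z of cassette_top in the frame of returns_box between 0 and 0.14 m and z of cassette_foot in the frame of returns_box below 0.06 m and x of cassette_foot in the frame of returns_box between -0.06 and 0.06 m and linear speed of cassette below 0.02 m/s and contact force between the fingers and cassette below 0.1 N); the robot touches nothing.
It fails at once if the cassette is pressed against the returns box with more than 50 N (contact force between cassette and returns_box above 50 N).
It fails at once if a blank plate or another bystander is moved by more than 20 mm (distance of any of plate_a, plate_b, bottle, beaker, clamp_ring, wrench, jar, tip_box from where it was at the start of the episode above 0.02 m).
It also fails if it takes over 72 s, if anything falls off the work surface, if the arm or the gripper's body presses on something with over 40 N, if the wrist force passes 120 N, or if a joint passes its speed limit or range.

## Working session

There is one attempt and no reset: what is moved stays moved. The work goes in short steps, Python scripts to look and compute and a tool call to move; the robot and the scene stay as the last step left them, time stands still between calls to the robot, and variables do not carry over. Pictures are saved under pics/ and viewed, about 8 in all and at most 12, crops included, and the job is handed in when it is done.

Besides the shell and the picture viewer there is one more tool, called after "Call:" as name([rows], argument=value, ...), one row to a line, values as JSON. carry_out: Moves the arm, as the interface text tells. Its arguments: {"type":"object","properties":{"xyz":{"type":"array"},"yaw":{"type":"array"},"claw":{"type":"array"},"force":{"type":"number"}},"required":["xyz","yaw","claw"]}

```bash
mkdir -p pics
cat > h.py <<'E'
import numpy as np, cv2
from workcell import arm, imaging
from scipy.spatial.transform import Rotation as R
def cam(n):
    p=imaging.camera_params(n); Rm=cv2.Rodrigues(np.array(p["rvec"],float))[0]
    return np.array(p["K"],float),float(p["k1"]),Rm,np.array(p["tvec"],float).ravel()
def slopes(n,uv):
    K,k1,_,_=cam(n); uv=np.atleast_2d(np.array(uv,float))
    return cv2.undistortPoints(uv.reshape(-1,1,2),K,np.array([k1,0,0,0,0.])).reshape(-1,2)
def on_plane(n,uv,z):
    K,k1,Rm,t=cam(n); d=np.c_[slopes(n,uv),np.ones(len(np.atleast_2d(uv)))]@Rm; c=-Rm.T@t
    return c+d*((z-c[2])/d[:,2])[:,None]
def proj(n,P):
    K,k1,Rm,t=cam(n); return cv2.projectPoints(np.array(P,float).reshape(-1,1,3),Rm,t,K,np.array([k1,0,0,0,0.]))[0].reshape(-1,2)
def cloud(n,D):
    K,k1,Rm,t=cam(n); v,u=np.mgrid[:384,:512]
    s=slopes(n,np.c_[u.ravel(),v.ravel()]); z=D.ravel()[:,None]
    return ((np.c_[s,np.ones(len(s))]*z-t)@Rm).reshape(384,512,3)
E
python3 - <<'E'
from h import *
for n in("top","side"):
    I,D=imaging.read_camera(n); np.savez(f"{n}0.npz",I=I,D=D)
    cv2.imwrite(f"pics/{n}0.png",cv2.resize(I[:,:,::-1],(768,576)))
    K,k1,Rm,t=cam(n);print(n,K.tolist(),k1,-Rm.T@t,Rm[2])
o=arm.get_obs();print(o,arm.tcp_to_tips,R.from_quat(o["tcp_rot"]).as_matrix())
E
```

```text
top [[429.28413820810516, 0.0, 257.58260743984215], [0.0, 429.28413820810516, 189.53087894888003], [0.0, 0.0, 1.0]] -0.0696266263786661 [ 289.02780102   -6.98252935 1379.50430749] [ 0.19565923 -0.00941996 -0.9806267 ]
side [[420.61813608549744, 0.0, 263.093172355289], [0.0, 420.61813608549744, 191.78920140270856], [0.0, 0.0, 1.0]] -0.1068038256178896 [  517.59268878 -1017.28533618   773.86079222] [ 0.03870597  0.83308409 -0.55179049]
{'clock': 0.1, 'joint_positions': array([-1.46901557e+00,  3.42646234e-01,  1.52489664e+00,  3.97328036e-06,
        1.27540013e+00, -1.46014624e-01]), 'qvel': array([-0.00121368, -0.0019002 , -0.00215314, -0.00169197, -0.00086163,
       -0.00212449]), 'tau': array([ 1.37299503e-03, -4.32005739e+01, -2.44692993e+01,  7.18665076e-02,
        5.25779079e-02, -5.07903155e-05]), 'eef_pos': array([ 128.74638836, -508.6254344 ,  240.12665633]), 'tcp_rot': array([-0.0873726 ,  0.70216362, -0.70120907,  0.0873964 ]), 'force': array([-0.23051409, -0.40026821, -0.20295993]), 'ft_torque': array([0.01494797, 0.02386202, 0.02416548]), 'opening': 1.003241176165934} 14.0 [[-9.69455797e-01 -1.33421209e-04  2.45266060e-01]
 [-2.45266015e-01  1.34375041e-03 -9.69454886e-01]
 [-2.00230526e-04 -9.99999088e-01 -1.33543031e-03]]
```

View pics/top0.png

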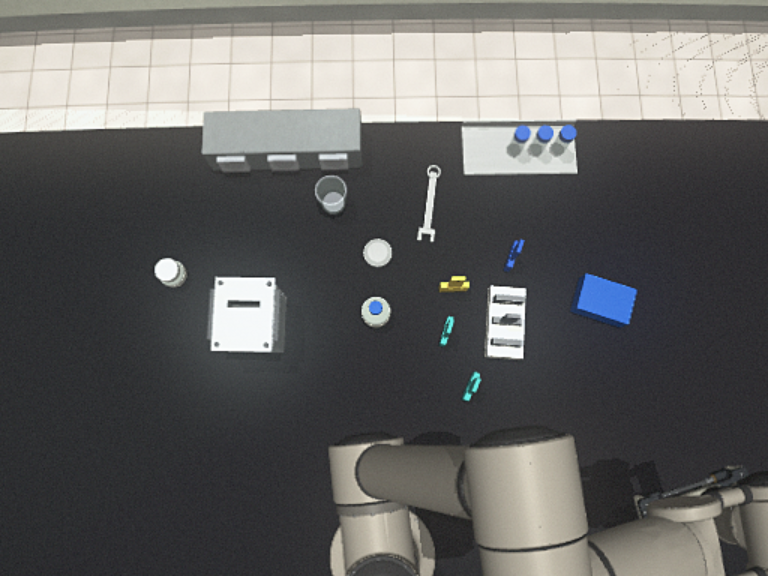

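View pics/side0.png

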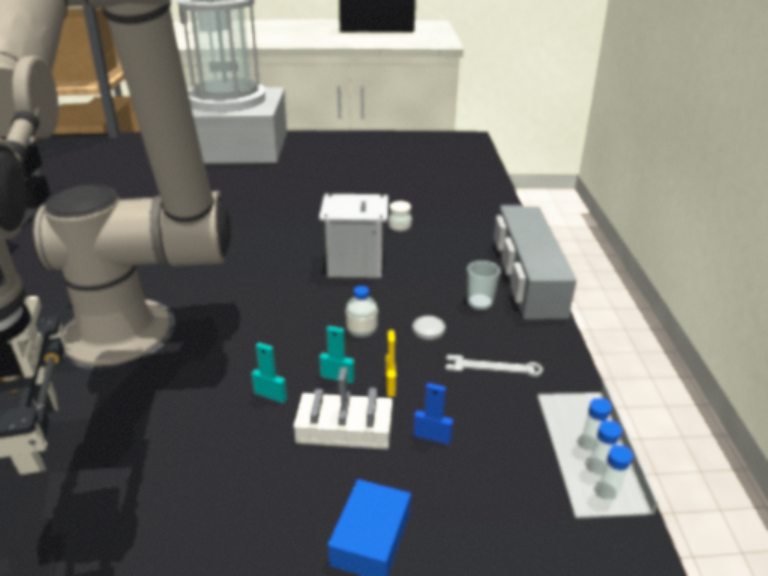

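The top view shows the white rack at (507,322) and the returns box at (243,315), with its dark slot at (243,303), all in 1.5x-scaled pixels. The grey tabbed piece is in the rack's middle slot at (508,320). The look-alikes stand outside the rack: turquoise (447,331) and (472,386), yellow (455,284), blue (515,254). Only the grey one in the rack fits the description, and I'll confirm it in one crop.

```bash
cat > m.py <<'E'
from h import *
z=np.load("top0.npz");I,D=z["I"],z["D"]; g=I.min(2); C=cloud("top",D)
def rect(mask,zp,nm):
    c=max(cv2.findContours(mask.astype(np.uint8),cv2.RETR_EXTERNAL,cv2.CHAIN_APPROX_NONE)[0],key=cv2.contourArea)
    P=on_plane("top",c.reshape(-1,2),zp)[:,:2]; r=cv2.minAreaRect(P.astype(np.float32)); print(nm,r); return r
# rack
m=np.zeros_like(g,bool); m[185:245,315:360]=1
rect(m&(g>150)&(C[:,:,2]>15),38,"rack")
m[:]=0; m[175:245,130:200]=1
print("plate z",np.median(C[190:230,150:175,2]))
rect(m&(g>120)&(C[:,:,2]>135),150,"plate")
m[:]=0; m[193:212,145:180]=1
for th in(90,120,150): rect(m&(g<th),150,"slot%d"%th)
# tab: cloud points
sub=C[185:245,320:355]; k=sub[:,:,2]>80; P=sub[k]; print("tab",k.sum(),P.mean(0),P.max(0),P.min(0))
# side view tab
z=np.load("side0.npz");S,DS=z["I"],z["D"];CS=cloud("side",DS)
q=CS[240:290,200:260]; k=q[:,:,2]>75; vv,uu=np.nonzero(k); print("side tab",k.sum(),q[k].mean(0),q[k].max(0),q[k].min(0),uu.min()+200,uu.max()+200,vv.min()+240)
a=cv2.resize(I[180:250,310:370,::-1],None,fx=6,fy=6,interpolation=2); b=cv2.resize(S[235:305,190:270,::-1],None,fx=5,fy=6,interpolation=2)
c=cv2.resize(I[178:248,130:200,::-1],None,fx=5,fy=6,interpolation=2)
o=np.hstack([a,b]);cv2.imwrite("pics/crop1.png",o);cv2.imwrite("pics/crop2.png",c)
E
python3 m.py
```

```text
rack ((472.6329345703125, -270.54150390625), (75.99601745605469, 150.57699584960938), 84.15802001953125)
plate z 150.7179694778551
plate ((481.2582702636719, 259.1670227050781), (133.94479370117188, 143.67208862304688), 88.9112777709961)
slot90 ((501.0885925292969, 260.14361572265625), (58.782379150390625, 8.855015754699707), 88.9830551147461)
slot120 ((502.5639343261719, 260.1312561035156), (59.0239372253418, 11.811943054199219), 88.97699737548828)
slot150 ((502.5639343261719, 260.1312561035156), (59.0239372253418, 11.811943054199219), 88.97699737548828)
tab 65 [ 438.14423644 -220.04085161  344.20975158] [ 478.74620474   -6.98252935 1379.50430749] [ 289.02780102 -283.96372378   84.12558721]
side tab 109 [ 475.95352882 -317.27460313  140.00491604] [ 517.59268878 -255.36099415  773.86079222] [  467.86617693 -1017.28533618    75.19966122] 213 256 245
```

View pics/crop1.png

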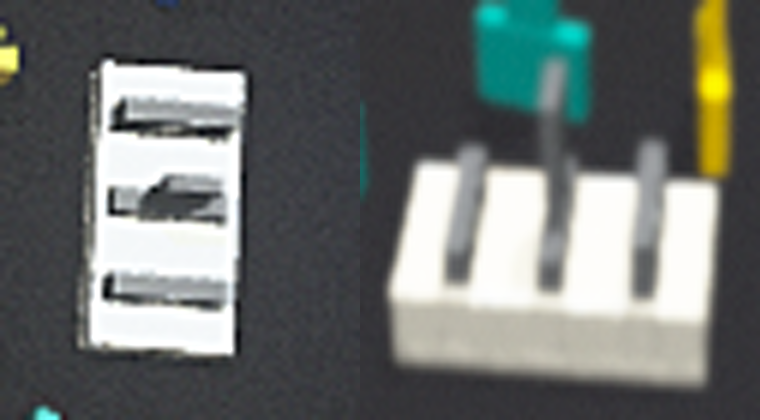

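View pics/crop2.png

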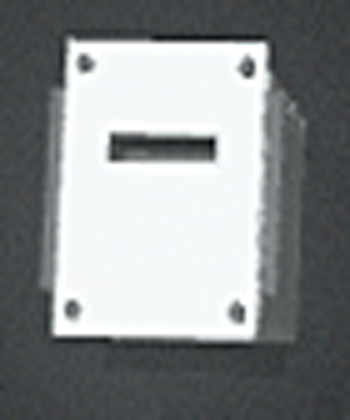

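The crops confirm the tall grey tab sits in the rack's middle slot, with low grey plates in the two outer slots. The steel box's slot is a dark bar at the +x side of its plate. Next I measure the tab precisely from both views.

```bash
cat > go.py <<'E'
import sys; from h import *
def shift(xyz,yaw=None):
    o=arm.get_obs(); M=R.from_quat(o["tcp_rot"]).as_matrix(); d=(np.array(xyz)-o["eef_pos"])/1000
    cz=np.degrees(np.arctan2(M[1,2],M[0,2])); print("clock",o["clock"],"tcp",o["eef_pos"].round(1),"jaw yaw",cz.round(2),"tool shift m",(M.T@d).round(4),"yaw turn(tool y)",None if yaw is None else round(-(yaw-cz),2))
    print("tool x",M[:,0].round(4),"y",M[:,1].round(4),"F",o["force"].round(2),"open",round(o["opening"],3),"q",o["joint_positions"].round(2))
if __name__=="__main__":
    a=[float(v) for v in sys.argv[1:]]; shift(a[:3],a[3])
E
python3 - <<'E'
from h import *
for n,(r0,r1,c0,c1) in {"top":(195,232,320,352),"side":(240,300,195,262)}.items():
    z=np.load(n+"0.npz");D=z["D"];C=cloud(n,D);q=C[r0:r1,c0:c1];g=z["I"][r0:r1,c0:c1];sat=np.ptp(g.astype(int),2)
    k=(q[:,:,2]>84)&(q[:,:,2]<130)&(D[r0:r1,c0:c1]>0)&(sat<30)&(abs(q[:,:,0]-472)<25)&(abs(q[:,:,1]+270)<40); P=q[k]
    print(n,k.sum(),"mean",P.mean(0).round(1),"max",P.max(0).round(1),"min",P.min(0).round(1))
    t=P[P[:,2]>P[:,2].max()-12]; print(" topmost",len(t),t.mean(0).round(1),t.min(0).round(1),t.max(0).round(1))
# top image profile across tab edge ; slots of rack: dark centroids
z=np.load("top0.npz");I=z["I"].astype(int)
m=np.zeros((384,512),np.uint8);m[188:242,322:352]=(I[188:242,322:352].min(2)<150)
for c in cv2.findContours(m,0,1)[0]:
    if cv2.contourArea(c)>15: print("slot",cv2.minAreaRect(on_plane("top",c.reshape(-1,2),38)[:,:2].astype(np.float32)))
# box slot, intensity weighted
w=np.clip(200-I[190:214,145:182].min(2),0,None).astype(float); v,u=np.nonzero(w>20);ww=w[v,u]
print("box slot c",on_plane("top",[[ (u*ww).sum()/ww.sum()+145,(v*ww).sum()/ww.sum()+190]],150))
E
python3 go.py 472.5 -270.5 240 -5.8
```

```text
top 53 mean [ 471.9 -268.3  109.8] max [ 478.7 -255.   126.5] min [ 468.1 -284.    84.1]
 topmost 27 [ 473.2 -269.6  120.6] [ 469.8 -284.   114.8] [ 477.3 -255.7  126.5]
side 79 mean [ 473.2 -278.   107.7] max [ 478.6 -257.2  123.4] min [ 467.9 -287.    84.4]
 topmost 38 [ 473.1 -275.1  117.9] [ 468.5 -286.2  111.7] [ 477.5 -258.5  123.4]
slot ((472.5758056640625, -268.4119873046875), (93.32373046875, 171.7650146484375), 87.21122741699219)
box slot c [[503.05499538 259.83260184 150.        ]]
clock 0.1 tcp [ 128.7 -508.6  240.1] jaw yaw -75.8 tool shift m [-0.3917  0.0004 -0.1465] yaw turn(tool y) -70.0
tool x [-9.695e-01 -2.453e-01 -2.000e-04] y [-1.0e-04  1.3e-03 -1.0e+00] F [-0.23 -0.4  -0.2 ] open 1.003 q [-1.47  0.34  1.52  0.    1.28 -0.15]
```

Call:
carry_out([
  [-0.045,0,-0.017],
  [-0.045,0,-0.017],
  [-0.045,0,-0.017],
  [-0.045,0,-0.017],
  [-0.045,0,-0.017],
], yaw=[0,0,0,0,0], claw=[1,1,1,1,1], force=40)

```text
clock: 0.72
eef_pos: [327.1, -370.2, 240.5]
tcp_rot: [-0.087, 0.702, -0.702, 0.087]
force: [0.4, 0.7, 0.3]
opening: 0.997
```

Call:
carry_out([
  [-0.045,0,-0.016],
  [-0.045,0,-0.016],
  [-0.045,0,-0.016],
  [-0.032,0,-0.013],
  [0,0,0],
], yaw=[0,0,0,0,0], claw=[0,0,0,0,0])

```text
clock: 1.35
eef_pos: [474.3, -269.6, 240.1]
tcp_rot: [-0.089, 0.702, -0.701, 0.088]
force: [-0.1, -0.2, 0.3]
opening: 0.522
```

Call:
carry_out([
  [0,0,0],
  [0,0,0],
  [0,0,0],
  [0,0,0],
  [0,0,0],
], yaw=[-10,-10,-10,-10,-10], claw=[0,0,0,0,0])

```text
clock: 1.98
eef_pos: [472.0, -272.0, 240.4]
tcp_rot: [-0.377, 0.598, -0.598, 0.377]
force: [-1.0, -1.0, 0.1]
opening: 0.497
```

Call:
carry_out([
  [0,0,0],
  [0,0,0],
  [0,0,0],
  [0,0,0],
  [0,0,0],
], yaw=[-10,-10,0,0,0], claw=[0,0,0,0,0])

```text
clock: 2.6
eef_pos: [472.8, -271.4, 240.7]
tcp_rot: [-0.474, 0.525, -0.525, 0.473]
force: [-0.3, -0.8, 0.2]
opening: 0.5
```

```bash
python3 go.py 473 -270 115 -5.8
```

```text
clock 2.6 tcp [ 472.8 -271.4  240.7] jaw yaw -5.92 tool shift m [-0.0015  0.1257  0.    ] yaw turn(tool y) -0.12
tool x [-1.032e-01 -9.947e-01  1.000e-04] y [-1.e-04 -1.e-04 -1.e+00] F [-0.33 -0.78  0.24] open 0.5 q [-0.66  0.38  1.47 -0.    1.29 -0.56]
```

Call:
carry_out([
  [-0.0015,0.04,0],
  [0,0.04,0],
  [0,0.035,0],
  [0,0.0175,0],
  [0,0,0],
], yaw=[0,0,0,0,0], claw=[0,0,0,0,0])

```text
clock: 3.22
eef_pos: [472.4, -269.3, 107.0]
tcp_rot: [-0.474, 0.526, -0.524, 0.474]
force: [-0.6, 0.7, 0.6]
opening: 0.496
```

Call:
carry_out([
  [0,0,0],
  [0,0,0],
  [0,0,0],
  [0,0,0],
  [0,0,0],
], yaw=[0,0,0,0,0], claw=[-1,-1,-1,-1,-1], force=40)

```text
clock: 3.85
eef_pos: [473.3, -269.9, 108.5]
tcp_rot: [0.474, -0.524, 0.525, -0.474]
force: [0.5, 0.3, 1.3]
opening: 0.087
```

```bash
python3 go.py 473 -270 250 -5.8
```

```text
clock 3.85 tcp [ 473.3 -269.9  108.5] jaw yaw -5.81 tool shift m [ 0.0002 -0.1415 -0.0002] yaw turn(tool y) -0.01
tool x [-1.012e-01 -9.949e-01  4.000e-04] y [ 6.e-04 -4.e-04 -1.e+00] F [0.55 0.31 1.32] open 0.087 q [-0.66  0.52  1.65  0.    0.98 -0.56]
```

Gripped: the opening is 8 mm, which is the tab's thickness. Lifting straight up now.

Call:
carry_out([
  [0,-0.01,0],
  [0,-0.02,0],
  [0,-0.02,0],
  [0,-0.02,0],
  [0,-0.03,0],
], yaw=[0,0,0,0,0], claw=[-1,-1,-1,-1,-1])

```text
clock: 4.47
eef_pos: [472.7, -269.5, 208.9]
tcp_rot: [-0.474, 0.525, -0.524, 0.474]
force: [-0.2, -0.9, 0.7]
opening: 0.083
```

Call:
carry_out([
  [0,-0.03,0],
  [0,-0.03,0],
  [0,-0.03,0],
  [0,-0.01,0],
  [0,0,0],
], yaw=[0,0,0,0,0], claw=[-1,-1,-1,-1,-1])

```text
clock: 5.1
eef_pos: [473.1, -269.8, 308.3]
tcp_rot: [0.474, -0.524, 0.525, -0.474]
force: [0.2, -0.2, -0.4]
opening: 0.085
```

```bash
python3 go.py 503 260 300 -1
```

```text
clock 5.1 tcp [ 473.1 -269.8  308.3] jaw yaw -5.8 tool shift m [-0.5301  0.0081 -0.0238] yaw turn(tool y) -4.8
tool x [-1.011e-01 -9.949e-01  4.000e-04] y [ 4.e-04 -4.e-04 -1.e+00] F [ 0.15 -0.25 -0.4 ] open 0.085 q [-0.66  0.34  1.35 -0.    1.46 -0.56]
```

Call:
carry_out([
  [-0.04,0,-0.002],
  [-0.05,0,-0.002],
  [-0.05,0,-0.002],
  [-0.05,0,-0.002],
  [-0.05,0,-0.002],
], yaw=[0,0,0,0,0], claw=[-1,-1,-1,-1,-1])

```text
clock: 5.72
eef_pos: [486.7, -28.4, 306.6]
tcp_rot: [-0.475, 0.526, -0.524, 0.473]
force: [0.2, 0.5, -1.8]
opening: 0.082
```

Call:
carry_out([
  [-0.05,0,-0.002],
  [-0.05,0,-0.002],
  [-0.05,0,-0.002],
  [-0.05,0,-0.002],
  [-0.05,0,-0.002],
], yaw=[0,0,0,0,0], claw=[-1,-1,-1,-1,-1])

```text
clock: 6.35
eef_pos: [502.2, 221.2, 306.5]
tcp_rot: [-0.475, 0.525, -0.524, 0.473]
force: [0.7, -0.3, -0.6]
opening: 0.083
```

Call:
carry_out([
  [-0.03,0,-0.002],
  [-0.01,0,-0.002],
  [0,0,0],
  [0,0,0],
  [0,0,0],
], yaw=[0,0,-2.4,-2.4,0], claw=[-1,-1,-1,-1,-1])

```text
clock: 6.98
eef_pos: [502.7, 259.0, 307.4]
tcp_rot: [-0.496, 0.505, -0.505, 0.495]
force: [-0.0, -0.5, 0.1]
opening: 0.085
```

```bash
python3 go.py 503 260 270 -1
cat > look.py <<'E'
import sys; from h import *
i=sys.argv[1]
for n in("top","side"):
    I,D=imaging.read_camera(n); np.savez(f"{n}{i}.npz",I=I,D=D)
t=np.load(f"top{i}.npz")["I"];s=np.load(f"side{i}.npz")["I"]
a=cv2.resize(t[170:250,120:210,::-1],(400,356),interpolation=2); b=cv2.resize(s[95:195,190:280,::-1],(360,400),interpolation=2)
o=np.zeros((400,760,3),np.uint8);o[:356,:400]=a;o[:,400:]=b;cv2.imwrite(f"pics/look{i}.png",o)
E
python3 look.py 1
```

```text
clock 6.975 tcp [502.7 259.  307.4] jaw yaw -1.08 tool shift m [-0.0011  0.0374  0.0003] yaw turn(tool y) -0.08
tool x [-0.0188 -0.9998  0.001 ] y [-1.4e-03 -9.0e-04 -1.0e+00] F [-0.04 -0.49  0.05] open 0.085 q [ 0.34  0.38  1.29 -0.    1.48  0.36]
```

View pics/look1.png

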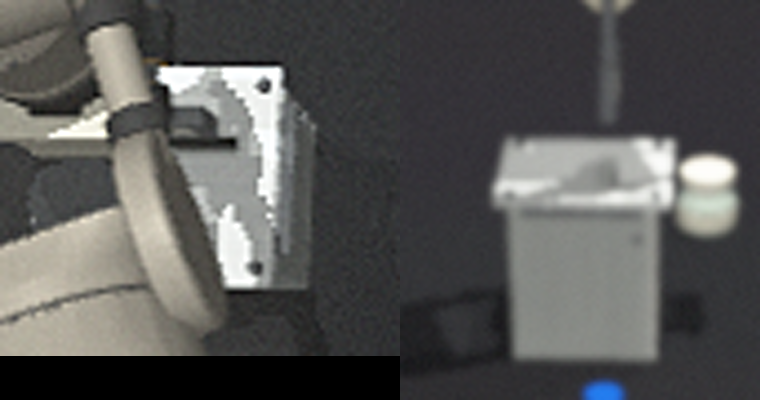

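The cassette hangs upright above the plate, with its foot at about (606,120) in the side crop. The side camera looks along the slot, so I'll compare the slot's and the body's x in that one camera.

Run:
```python
from h import *
S=np.load("side0.npz")["I"].astype(float).min(2)
print(S[130:146,234:252].astype(int))
for v in range(133,143):
    row=S[v,232:254]; w=np.clip(np.median(row)-12-row,0,None)
    if w.sum()>15: 
        u=(w*np.arange(232,254)).sum()/w.sum(); print(v,round(u,2),on_plane("side",[[u,v]],150).round(1),w.sum().round())
z=np.load("side1.npz");C=cloud("side",z["D"]); d=z["D"]
k=(abs(C[:,:,0]-503)<40)&(abs(C[:,:,1]-245)<50)&(C[:,:,2]>185)&(C[:,:,2]<250)&(d>0); v,u=np.nonzero(k)
for r in sorted(set(v)): print("body",r,u[v==r].min(),u[v==r].max(),C[r,u[v==r],:].mean(0).round(1))
g=z["I"].astype(int).min(2); print(g[108:132,234:250])
```

```text
[[226 225 223 221 219 219 220 219 220 219 219 219 217 217 218 220 219 216]
 [246 245 244 245 244 244 244 243 243 244 243 243 243 243 243 243 243 242]
 [249 249 249 249 248 247 246 245 244 245 246 247 248 248 249 249 248 248]
 [249 249 249 249 249 246 238 231 227 230 239 246 248 249 249 249 249 249]
 [249 249 249 249 248 243 226 195 186 203 229 244 248 249 249 249 249 249]
 [250 249 249 249 248 240 217 172 157 181 224 243 248 249 249 249 249 249]
 [250 249 249 249 248 238 205 158 146 174 221 244 249 249 249 249 249 249]
 [250 250 249 249 246 234 192 150 139 166 219 244 249 249 250 249 249 249]
 [249 250 249 249 247 231 185 144 135 161 219 244 248 249 249 249 249 249]
 [249 249 250 249 246 229 182 141 136 167 221 244 249 249 249 249 249 249]
 [250 249 249 249 247 232 189 157 154 182 226 245 248 249 249 249 249 249]
 [249 249 250 249 247 237 217 200 198 215 236 246 249 249 249 250 249 249]
 [250 249 249 250 249 245 238 236 236 239 244 248 249 249 249 249 249 248]
 [249 249 249 249 249 248 247 246 246 246 248 248 249 249 249 249 249 246]
 [245 244 244 245 245 244 243 244 244 243 244 244 
[... 1984 characters left out ...]
  81  67  56  48  51  50  50]
 [ 51  49  52  48  54  63  80  87  88  79  68  54  54  50  51  50]
 [ 51  51  50  51  54  65  77  86  87  79  64  56  50  51  51  50]
 [ 51  53  50  50  55  63  74  84  85  77  65  53  50  50  50  50]
 [ 53  52  53  51  53  59  69  73  76  68  57  51  50  52  50  51]
 [ 51  51  50  51  49  55  59  61  62  57  54  53  51  51  49  51]
 [ 53  52  50  52  49  52  55  54  53  56  52  49  53  52  53  54]
 [ 72  69  69  64  66  63  61  62  62  64  65  63  63  66  73  77]
 [109 108 104 100  97  98  99  98  98  98  98  99 100 108 123 136]
 [147 147 145 144 142 140 141 143 142 143 142 140 139 150 172 194]
 [170 169 171 170 169 168 169 168 167 170 169 168 166 173 192 210]]
```

```bash
python3 - <<'E'
from h import *
print(proj("side",[[502.1,229,205],[503.1,229,205],[502.1,229,220],[502.1,229,198]]))
g=np.load("side1.npz")["I"].astype(float).min(2)
for v in range(114,125):
    w=np.clip(g[v,236:248]-51.5,0,None); print(v,round((w*np.arange(236,248)).sum()/w.sum(),2))
E
python3 go.py 502.2 260 260 -1.1
```

```text
[[241.68250834 125.51854666]
 [241.99299993 125.51825019]
 [241.63751817 121.23086188]
 [241.70349251 127.50309104]]
114 242.15
115 242.03
116 242.06
117 242.17
118 241.95
119 241.88
120 241.75
121 241.59
122 241.62
123 241.55
124 241.52
clock 7.075 tcp [502.8 259.2 307.7] jaw yaw -1.1 tool shift m [-0.0008  0.0477 -0.0006] yaw turn(tool y) 0.0
tool x [-1.920e-02 -9.998e-01  6.000e-04] y [-8.e-04 -6.e-04 -1.e+00] F [-0.76  0.17  0.4 ] open 0.087 q [ 0.34  0.38  1.28 -0.    1.48  0.36]
```

Call:
carry_out([
  [-0.0008,0.01,-0.0009],
  [0,0.015,0],
  [0,0.015,0],
  [0,0.01,0],
  [0,0,0],
], yaw=[0,0,0,0,0], claw=[-1,-1,-1,-1,-1])

```text
clock: 7.7
eef_pos: [501.6, 260.6, 257.0]
tcp_rot: [-0.496, 0.505, -0.504, 0.495]
force: [0.4, -0.3, -1.2]
opening: 0.076
```

Call:
carry_out([
  [0,0.0015,0],
  [0,0.0015,0],
  [0,0.0015,0],
  [0,0.0015,0],
  [0,0,0],
], yaw=[0,0,0,0,0], claw=[-1,-1,-1,-1,-1])

```text
clock: 8.32
eef_pos: [501.9, 260.7, 252.1]
tcp_rot: [-0.496, 0.504, -0.504, 0.496]
force: [0.5, 0.3, 0.6]
opening: 0.086
```

Call:
carry_out([
  [0,0.0015,0],
  [0,0.0015,0],
  [0,0,0],
  [0,0,0],
  [0,0,0],
], yaw=[0,0,0,0,0], claw=[-1,-1,-1,-1,-1])

```text
clock: 8.95
eef_pos: [502.0, 260.7, 249.2]
tcp_rot: [0.496, -0.504, 0.504, -0.496]
force: [0.1, -0.3, -0.5]
opening: 0.083
```

```bash
python3 go.py 501.9 260 247 -1.1
```

```text
clock 8.95 tcp [502.  260.7 249.2] jaw yaw -1.0 tool shift m [ 0.0007  0.0022 -0.0001] yaw turn(tool y) 0.1
tool x [-1.740e-02 -9.998e-01  1.000e-04] y [ 0.e+00 -1.e-04 -1.e+00] F [ 0.06 -0.32 -0.5 ] open 0.083 q [ 0.34  0.41  1.4  -0.    1.34  0.36]
```

Call:
carry_out([
  [0,0.001,0],
  [0,0.001,0],
  [0,0,0],
  [0,0,0],
  [0,0,0],
], yaw=[0,0,0,0,0], claw=[-1,-1,-1,-1,-1])

```text
clock: 9.57
eef_pos: [502.0, 260.7, 247.2]
tcp_rot: [0.496, -0.504, 0.504, -0.496]
force: [-0.3, 0.4, -1.2]
opening: 0.083
```

Call:
carry_out([
  [0,0.001,0],
  [0,0.001,0],
  [0,0,0],
  [0,0,0],
  [0,0,0],
], yaw=[0,0,0,0,0], claw=[-1,-1,-1,-1,-1])

```text
clock: 10.2
eef_pos: [502.0, 260.7, 245.2]
tcp_rot: [0.496, -0.504, 0.504, -0.496]
force: [-0.5, 0.5, -0.5]
opening: 0.082
```

No contact so far, with the foot at about 145 mm, so it is probably entering the slot.

Call:
carry_out([
  [0,0.001,0],
  [0,0.001,0],
  [0,0.001,0],
  [0,0,0],
  [0,0,0],
], yaw=[0,0,0,0,0], claw=[-1,-1,-1,-1,-1])

```text
clock: 10.82
eef_pos: [502.0, 260.7, 242.2]
tcp_rot: [0.496, -0.504, 0.504, -0.496]
force: [-0.7, -0.1, 0.2]
opening: 0.081
```

Call:
carry_out([
  [0,0.001,0],
  [0,0.001,0],
  [0,0.001,0],
  [0,0,0],
  [0,0,0],
], yaw=[0,0,0,0,0], claw=[-1,-1,-1,-1,-1])

```text
clock: 11.45
eef_pos: [501.7, 260.7, 239.1]
tcp_rot: [-0.496, 0.504, -0.504, 0.495]
force: [-1.5, -0.8, 1.0]
opening: 0.088
```

```bash
python3 go.py 501.9 260 237 -1.1; python3 look.py 2
```

```text
clock 11.45 tcp [501.7 260.7 239.1] jaw yaw -1.0 tool shift m [0.0007 0.0021 0.0002] yaw turn(tool y) 0.1
tool x [-1.740e-02 -9.998e-01  2.000e-04] y [-6.e-04 -2.e-04 -1.e+00] F [-1.53 -0.81  0.99] open 0.088 q [0.34 0.42 1.41 0.   1.31 0.36]
```

View pics/look2.png

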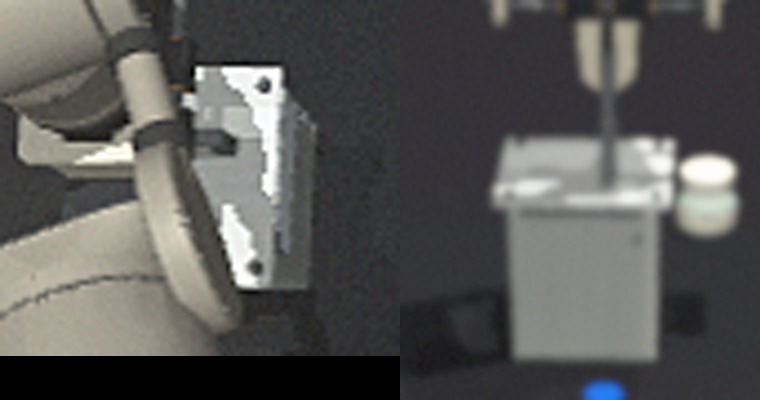

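The side crop shows the body's foot in the slot at (608,183) with little force. I'll push on at about 10 mm/s and watch the force.

Call:
carry_out([
  [0,0.001,0],
  [0,0.001,0],
  [0,0.001,0],
  [0,0.001,0],
  [0,0.001,0],
], yaw=[0,0,0,0,0], claw=[-1,-1,-1,-1,-1])

```text
clock: 12.18
eef_pos: [501.9, 260.8, 234.1]
tcp_rot: [-0.496, 0.504, -0.504, 0.496]
force: [-4.2, -0.2, 3.2]
opening: 0.082
```

Call:
carry_out([
  [0,0.001,0],
  [0,0.001,0],
  [0,0.001,0],
  [0,0,0],
  [0,0,0],
], yaw=[0,0,0,0,0], claw=[-1,-1,-1,-1,-1])

```text
clock: 12.8
eef_pos: [501.9, 260.7, 231.0]
tcp_rot: [-0.496, 0.504, -0.504, 0.495]
force: [-3.7, 1.4, 1.9]
opening: 0.085
```

Call:
carry_out([
  [0,0.001,0],
  [0,0.001,0],
  [0,0.001,0],
  [0,0.001,0],
  [0,0.001,0],
], yaw=[0,0,0,0,0], claw=[-1,-1,-1,-1,-1])

```text
clock: 13.42
eef_pos: [501.9, 260.7, 226.0]
tcp_rot: [-0.496, 0.504, -0.504, 0.495]
force: [-4.0, 1.0, 1.2]
opening: 0.084
```

Call:
carry_out([
  [0,0.001,0],
  [0,0.001,0],
  [0,0.001,0],
  [0,0.001,0],
  [0,0.001,0],
], yaw=[0,0,0,0,0], claw=[-1,-1,-1,-1,-1])

```text
clock: 14.05
eef_pos: [502.0, 260.7, 221.1]
tcp_rot: [0.496, -0.504, 0.504, -0.496]
force: [-4.2, 0.6, 0.7]
opening: 0.085
```

Call:
carry_out([
  [0,0.001,0],
  [0,0.001,0],
  [0,0.001,0],
  [0,0.001,0],
  [0,0.001,0],
], yaw=[0,0,0,0,0], claw=[-1,-1,-1,-1,-1])

```text
clock: 14.68
eef_pos: [502.0, 260.7, 216.1]
tcp_rot: [0.496, -0.504, 0.504, -0.496]
force: [-3.8, 0.2, 0.2]
opening: 0.085
```

Call:
carry_out([
  [0,0.0015,0],
  [0,0.0015,0],
  [0,0.0015,0],
  [0,0.0015,0],
  [0,0.0015,0],
], yaw=[0,0,0,0,0], claw=[-1,-1,-1,-1,-1])

```text
clock: 15.3
eef_pos: [502.0, 260.7, 208.6]
tcp_rot: [0.496, -0.504, 0.504, -0.496]
force: [-3.3, -0.5, 1.9]
opening: 0.085
```

Call:
carry_out([
  [0,0.0015,0],
  [0,0.0015,0],
  [0,0.0015,0],
  [0,0.0015,0],
  [0,0.0015,0],
], yaw=[0,0,0,0,0], claw=[-1,-1,-1,-1,-1])

```text
clock: 15.92
eef_pos: [502.0, 260.7, 201.1]
tcp_rot: [0.496, -0.504, 0.504, -0.496]
force: [-4.0, 0.1, 0.5]
opening: 0.08
```

```bash
python3 go.py 501.9 260.7 170 -1.1; python3 look.py 3
```

```text
clock 15.925 tcp [502.  260.7 201.1] jaw yaw -1.0 tool shift m [ 0.      0.0311 -0.0001] yaw turn(tool y) 0.1
tool x [-1.750e-02 -9.998e-01  1.000e-04] y [-0.e+00 -1.e-04 -1.e+00] F [-4.    0.14  0.55] open 0.08 q [ 0.34  0.45  1.47 -0.    1.22  0.36]
```

View pics/look3.png

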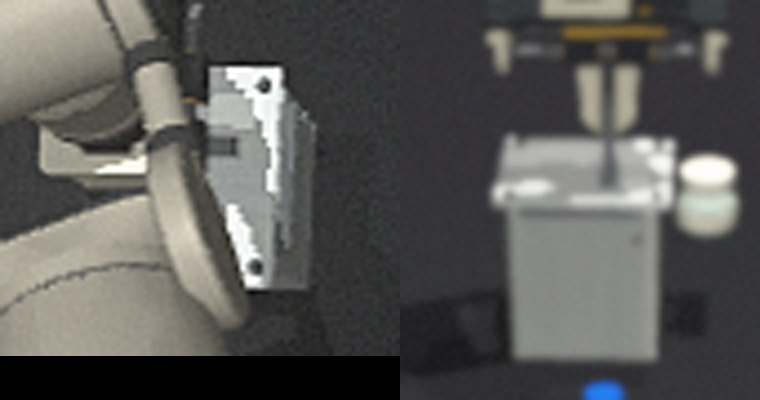

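The side crop shows the body nearly all below the plate at (608,180), with the fingers well above it and only 4 N sideways from the lip. Pushing on, to TCP z of about 174 mm.

Call:
carry_out([
  [0,0.0015,0],
  [0,0.0015,0],
  [0,0.0015,0],
  [0,0.0015,0],
  [0,0.0015,0],
], yaw=[0,0,0,0,0], claw=[-1,-1,-1,-1,-1])

```text
clock: 16.65
eef_pos: [502.0, 260.7, 193.6]
tcp_rot: [0.496, -0.504, 0.504, -0.496]
force: [-3.6, 0.9, 1.4]
opening: 0.085
```

Call:
carry_out([
  [0,0.0015,0],
  [0,0.0015,0],
  [0,0.0015,0],
  [0,0.0015,0],
  [0,0.0015,0],
], yaw=[0,0,0,0,0], claw=[-1,-1,-1,-1,-1])

```text
clock: 17.27
eef_pos: [502.0, 260.7, 186.1]
tcp_rot: [0.496, -0.504, 0.504, -0.496]
force: [-3.5, 0.1, 0.9]
opening: 0.086
```

Call:
carry_out([
  [0,0.0015,0],
  [0,0.0015,0],
  [0,0.0015,0],
  [0,0.0015,0],
  [0,0.0015,0],
], yaw=[0,0,0,0,0], claw=[-1,-1,-1,-1,-1])

```text
clock: 17.9
eef_pos: [502.0, 260.7, 178.6]
tcp_rot: [0.496, -0.504, 0.504, -0.496]
force: [-5.1, -0.2, 0.1]
opening: 0.082
```

Call:
carry_out([
  [0,0.0015,0],
  [0,0.0015,0],
  [0,0.0015,0],
  [0,0,0],
  [0,0,0],
], yaw=[0,0,0,0,0], claw=[-1,-1,-1,-1,-1])

```text
clock: 18.52
eef_pos: [501.8, 260.7, 174.0]
tcp_rot: [-0.496, 0.504, -0.504, 0.495]
force: [-4.0, -0.6, -0.8]
opening: 0.089
```

Call:
carry_out([
  [0,0.001,0],
  [0,0.001,0],
  [0,0.001,-0.0005],
  [0,0,-0.0005],
  [0,0,0],
], yaw=[0,0,0,0,0], claw=[-1,-1,-1,-1,-1])

```text
clock: 19.15
eef_pos: [500.9, 260.8, 171.1]
tcp_rot: [0.496, -0.504, 0.504, -0.496]
force: [-3.0, 0.6, 0.7]
opening: 0.086
```

Call:
carry_out([
  [0,0,0],
  [0,0,0],
  [0,0,0],
  [0,0,0],
  [0,0,0],
], yaw=[0,0,0,0,0], claw=[-0.3,-0.3,-0.3,-0.3,-0.3])

```text
clock: 19.77
eef_pos: [501.1, 260.7, 171.2]
tcp_rot: [0.496, -0.504, 0.504, -0.496]
force: [-0.2, -0.6, -0.1]
opening: 0.347
```

```bash
python3 go.py 501.9 260.7 170 -1.1; python3 look.py 4
```

```text
clock 19.775 tcp [501.1 260.7 171.2] jaw yaw -1.01 tool shift m [0.     0.0012 0.0008] yaw turn(tool y) 0.09
tool x [-1.760e-02 -9.998e-01  1.000e-04] y [ 2.e-04 -1.e-04 -1.e+00] F [-0.22 -0.64 -0.13] open 0.347 q [ 0.34  0.48  1.52 -0.    1.15  0.36]
```

View pics/look4.png

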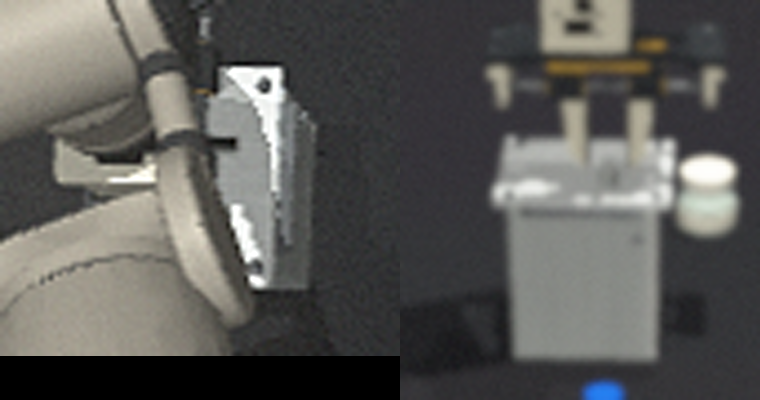

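The fingers are open and nothing stands between them. The slot at (610,175) is empty, so the cassette has dropped. I'll raise the arm clear and check.

Call:
carry_out([
  [0,-0.02,0],
  [0,-0.04,0],
  [0,-0.04,0],
  [0,-0.04,0],
  [0,0,0],
], yaw=[0,0,0,0,0], claw=[-0.3,-0.3,-0.3,-0.3,-0.3])

```text
clock: 20.5
eef_pos: [502.2, 261.2, 314.7]
tcp_rot: [0.493, -0.503, 0.505, -0.498]
force: [0.4, 1.1, 0.2]
opening: 0.35
```

Call:
carry_out([
  [0.05,0,0],
  [0.06,0,0],
  [0.06,0,0],
  [0.06,0,0],
  [0,0,0],
], yaw=[0,0,0,0,0], claw=[-0.3,-0.3,-0.3,-0.3,-0.3])

```text
clock: 21.12
eef_pos: [496.6, 27.2, 310.2]
tcp_rot: [-0.495, 0.506, -0.506, 0.494]
force: [0.0, 0.9, 0.3]
opening: 0.355
```

```bash
python3 go.py 501.9 260.7 170 -1.1
python3 - <<'E'
from h import *
T,D=imaging.read_camera("top");S,_=imaging.read_camera("side")
b=cv2.resize(S[90:320,130:340,::-1],(540,590)); a=cv2.resize(T[178:228,145:180,::-1],(245,350),interpolation=2)
o=np.zeros((590,790,3),np.uint8);o[:350,:245]=a;o[:,250:]=b;cv2.imwrite("pics/end.png",o)
z=np.load("top0.npz")["I"].astype(int); print("changed px rack/bystander area",(abs(z[150:265,290:430]-T[150:265,290:430]).max(2)>60).sum())
E
```

```text
clock 21.125 tcp [496.6  27.2 310.2] jaw yaw -1.34 tool shift m [-2.337e-01  1.400e-01  1.000e-04] yaw turn(tool y) -0.24
tool x [-2.340e-02 -9.997e-01  8.000e-04] y [-1.6e-03 -8.0e-04 -1.0e+00] F [0.04 0.88 0.31] open 0.355 q [-0.1   0.24  1.47 -0.    1.43 -0.08]
changed px rack/bystander area 105
```

View pics/end.png

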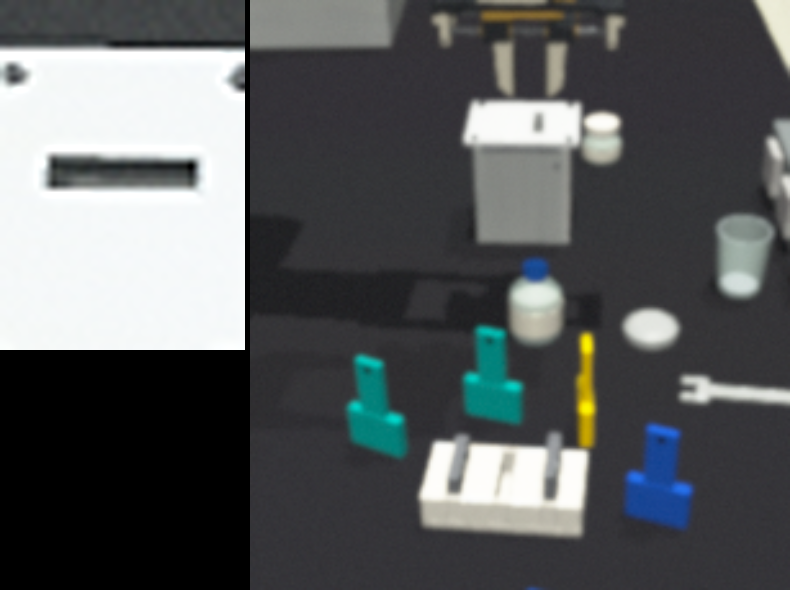

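The box slot is clear at (122,172), the rack's middle slot is empty at (507,475), and both blank plates and the bystanders are in place. Nothing stands out of the plate, so I'm handing in.

```bash
python3 -c "
from workcell import arm
print(arm.finish_job())"
```

```text
the job is handed in; nothing more can be done
None
```

I drew the grey tabbed cassette straight up out of the rack's middle slot and posted it foot first through the slot in the returns box. It went past the lip and dropped when I let go. I then moved the arm clear and handed the job in at about 21 s of the 72 s allowed.

**Slot position:** the two cameras put the slot centre at about x 502, y 260 mm and agreed to about 1 mm. The foot went in on the first try.

**Forces:** each reading taken while inserting was about 5 N or less, far below the 50 N limit. I saw only 1–3 N of downward push, less than the 5–20 N the task gave for the lip. These are readings at the end of each move, so a short peak could have been missed.

**Last checks:**
- **Box:** nothing sticks out of the plate and the slot looks clear. The cameras can't see inside, so I infer that the cassette lies wholly within; I did not see it there.
- **Rack and bench:** the middle rack slot is empty and the two blank plates still stand in theirs. The bystanders in the final picture look undisturbed. The tip box was out of frame there, but the arm never went near it.
- **Image comparison:** comparing the rack area before and after gave 105 changed pixels. I put these down to the missing cassette and shadows and did not check them further.
- **Gripper:** it was open and touching nothing, with wrist force under 1 N.

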